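# Nest the mixing tubs in the storage cradle and lock it

## Task

Put the casting bench's mixing tubs away: swing the cradle's cam lock fully open, stand the largest tub (the grey one) in the cradle's ring, then nest all the other tubs that are there inside it one by one from largest to smallest, each upright and down on the floor of the one before. Finally swing the lock's handle back to its end stop so that its tongue holds the grey tub, and leave everything else on the bench where it is.

Things in the scene. Friction and masses are not known exactly. Their poses are not given: they have to be found in the camera images.
- tub1: grey plastic mixing tub, round, open at the top: inner radius 75 mm, height 60 mm, wall 3 mm, floor 4 mm; round the top 14 mm of it runs a rim collar 8 mm thick, from inner radius 75 to outer radius 83 mm, by which it can be pinched with one finger inside and one outside. Mass about 0.2 kg. Origin: centre of its underside; z up its axis.
- tub2: blue plastic mixing tub, round, open at the top: inner radius 63 mm, height 86 mm, wall 3 mm, floor 4 mm; round the top 14 mm of it runs a rim collar 8 mm thick, from inner radius 63 to outer radius 71 mm, by which it can be pinched with one finger inside and one outside. Mass about 0.18 kg. Origin: centre of its underside; z up its axis. May be absent (given as None).
- tub3: white plastic mixing tub, round, open at the top: inner radius 54 mm, height 104 mm, wall 3 mm, floor 4 mm; round the top 14 mm of it runs a rim collar 8 mm thick, from inner radius 54 to outer radius 62 mm, by which it can be pinched with one finger inside and one outside. Mass about 0.16 kg. Origin: centre of its underside; z up its axis. May be absent (given as None).
- tub4: green plastic mixing tub, round, open at the top: inner radius 45 mm, height 122 mm, wall 3 mm, floor 4 mm; round the top 14 mm of it runs a rim collar 8 mm thick, from inner radius 45 to outer radius 53 mm, by which it can be pinched with one finger inside and one outside. Mass about 0.14 kg. Origin: centre of its underside; z up its axis. May be absent (given as None).
- tub5: orange plastic mixing tub, round, open at the top: inner radius 36 mm, height 140 mm, wall 3 mm, floor 4 mm; round the top 14 mm of it runs a rim collar 8 mm thick, from inner radius 36 to outer radius 44 mm, by which it can be pinched with one finger inside and one outside. Mass about 0.12 kg. Origin: centre of its underside; z up its axis. May be absent (given as None).
- cradle: fixed storage cradle: plywood board 200 x 245 mm, 8 mm thick, with an upstanding aluminium ring (inner radius 82 mm, top 20 mm above the table) round the seat for the largest tub; on the board's -y edge in its own frame stands the post of the cam lock. Origin on the table under the ring's centre; z up; it may be turned about z.
- seat (a point): centre of the cradle's floor inside the ring, 8 mm above the table; the largest tub stands here
- cam_lock (a joint): angle of the cam lock's handle about its upright post: 0 = locked end stop (handle along the cradle's own -y, the steel tongue reaches over the rim of the largest tub and would block it), 1.571 = open end stop (handle along the cradle's -x, tongue clear). It grows clockwise seen from above, stays where it is left, and needs about 2 N at the knob.
- lock_knob (a point): centre of the upright red knob on the end of the lock's handle: knob 24 mm in diameter, reaching from 27 mm below to 20 mm above this point, standing on the flat, level steel handle bar (top 27 mm below this point, underside 75 mm above the table)
- lock_pivot (a point): point on the lock's upright turning axis level with lock_knob, 105 mm from it; 118 mm from the seat's centre, on the cradle's own -y side
- box_red: wooden keepsake box 84 x 84 x 45 mm with a red cast tile on top; a bystander. Origin: underside.
- box_green: wooden keepsake box 84 x 84 x 45 mm with a green cast tile on top; a bystander. Origin: underside.
- stick_pot: metal pot 80 mm in diameter, 100 mm high, with wooden stirring sticks up to about 190 mm; a bystander. Origin: underside.
- black_jar: small jar 64 mm in diameter, 60 mm high, with a black lid; a bystander. Origin: underside.
- coaster: round terracotta coaster 56 mm in diameter, 12 mm thick; a bystander. Origin: underside.
- pigment_stack: stack of three lidded pigment tubs, 76 mm in diameter, 108 mm high in all; a bystander. Origin: underside.
- pigment_bottle: blue bottle 60 mm in diameter, 150 mm high; a bystander. Origin: underside.
- spatula: spatula with a wooden handle, about 250 mm long, lying flat; a bystander. Origin: underside.
Things that resemble listed ones, but are neither listed nor needed, are in the scene too. Of the things shaped like the tub5, the orange one is meant. Leave any yellow look-alike of the tub3 alone.

How it is judged (in metres and radians):
On the way, in this order (a step that is already met when the one before it is completed fails the run):
1. the cam lock is swung open to its end stop (value of joint cam_lock above 1.42 rad), for 0.2 s.
2. the grey tub stands in the cradle's ring (z of tub1 in the frame of seat below 0.004 m and horizontal distance between tub1 and seat below 0.01 m and angle between tub1's own z axis and vertical below 0.08 rad), for 0.2 s.
3. the blue tub (if there) is nested inside the larger ones, down on the floor and upright (z of tub2 in the frame of seat below 0.008 m and horizontal distance between tub2 and seat below 0.04 m and angle between tub2's own z axis and vertical below 0.08 rad), for 0.2 s.
4. the white tub (if there) is nested inside the larger ones, down on the floor and upright (z of tub3 in the frame of seat below 0.012 m and horizontal distance between tub3 and seat below 0.04 m and angle between tub3's own z axis and vertical below 0.08 rad), for 0.2 s.
5. the green tub (if there) is nested inside the larger ones, down on the floor and upright (z of tub4 in the frame of seat below 0.016 m and horizontal distance between tub4 and seat below 0.04 m and angle between tub4's own z axis and vertical below 0.08 rad), for 0.2 s.
6. the orange tub (if there) is nested inside the larger ones, down on the floor and upright (z of tub5 in the frame of seat below 0.02 m and horizontal distance between tub5 and seat below 0.04 m and angle between tub5's own z axis and vertical below 0.08 rad), for 0.2 s.
7. the cam lock is swung back to its locked end stop (value of joint cam_lock below 0.1 rad), for 0.2 s.
At the end, for the whole second after the job is handed in: Every tub present is nested in the cradle: upright within 4.5 degrees, down on the next floor within 4 mm, the grey one within 10 mm of the ring's centre, the others within 40 mm, all at rest; the lock is within 0.1 rad of its locked end stop (all of step 2 and all of step 3 and all of step 4 and all of step 5 and all of step 6 and value of joint cam_lock below 0.1 rad and linear speed of each of tub1, tub2, tub3, tub4, tub5 below 0.03 m/s); the robot touches nothing.
It fails at once if a bystander (keepsake box, stick pot, jar, coaster, pigments, spatula) is moved more than 5 cm (distance of any of box_red, box_green, stick_pot, black_jar, coaster, pigment_stack, pigment_bottle, spatula from where it was at the start of the episode above 0.05 m).
Of tub2, tub3, tub4, tub5 only 3 to 4 are there at a start; the rules pass over those that are not, and their reading is None.
At some moment in a run one of tub2, tub3, tub4, tub5 may be knocked a few centimetres aside while the robot is not near it.
It also fails if it takes over 210 s, if anything falls off the work surface, if the arm or the gripper's body presses on something with over 40 N, if the wrist force passes 120 N, or if a joint passes its speed limit or range.

## Robot

A 6-joint arm with a two-finger parallel gripper is mounted at the origin on the work surface. World frame = base frame: x ahead of the robot, y to its left, z up, the work surface at z = 0. Lengths are in m, angles in degrees, forces in N, time in s.
With the tool pointing down it reaches from about 0.25 to 0.725 m from the base axis. Payload 9.7 kg.
Tool frame: the origin (TCP) lies midway between the tips of the shut fingers; the grasp point (between the pads) lies 19 mm behind it; z points along the fingers, y is the line along which they close (so a half turn about z gives the same grasp; the last joint's range is limited). The gripper opens to 85 mm and grips with 20 to 120 N. Pads are 22 mm wide; open, the fingers measure 114 mm over their backs; the gripper's body (76 mm by 85 mm) begins 54 mm behind the grasp point. The pads swing forward as they close: fully open they stand 13 mm farther back than shut.
Start: joints at [66.463, 4.979, 10.078, 95.1, 0, 90], TCP at [0.22, 0.504, 0.231] pointing down, gripper open.
Joint ranges: [-179.16, 179.16], [-48.56, 103.87], [-65.8, 70.77], [-126.05, 130.52], [-82.76, 87.17], [-180, 180]. Speed limits (degrees/s): [127.2, 127.2, 147.25, 180, 180, 180].

## Interface

Orientations are given as [roll, pitch, yaw] about the fixed x, y, z axes, in that order (R = Rz(yaw) Ry(pitch) Rx(roll)).
In Python, from workcell import * gives the robot as it stands.
- The arm moves only by the tool servo_tool, never from a script. Its argument "moves" is a list of rows, each a list of 4 numbers: the shift along the world's x, y, z in cm, then the turn about the world's z in rad. A call has 1 to 20 rows; each row is the pose to reach, as a shift and turn from the pose commanded when the call began; what a row does not reach only later rows make up. A row lasts 1/12 s, in which the tool goes at most 41.7 mm and 7.16 degrees, less where a joint would pass 70% of its speed; a pose out of reach is approached as far as the arm can. A call with a gripper value outside its range is refused whole. "claw" is the closure, from 0 (fully open) to 1 (shut), set as the call begins (left out, the last holds). The fingers move at their own pace and stop on an object; "force" is the grip in N (left out, the last holds). Time passes only in rows, so rows that repeat a pose let the fingers close. It gives the time, the measured TCP pose, the force, the opening and the grip force at its end, in the units of the state.
- get_obs(): the state, without advancing time (a new reading comes with each control period).
- camera(name): name is "scene" or "top" or "wrist"; returns the picture (384x512x3 uint8, red, green, blue); there is no depth.
- get_calibration(name): a dict with "fx", "fy", "cx", "cy" (pixels), "k1" (the pictures are not rectified: a ray, as slopes to the right and down, at radius r is drawn at 1 + k1 r^2 times it, then the intrinsics apply), "rvec" (rotation vector, rad) and "tvec" (3), from world to camera coordinates, as OpenCV has them; the wrist camera has in their place "tool_from_camera" (4x4, takes a point from camera to tool coordinates, whose origin is the TCP and whose axes are the flange's). Camera axes: x right, y down, z forward; pixel columns grow to the right and rows downward; lengths in m; the calibration is good to about 2 mm. A picture is of the moment at which its call begins: read the wrist's pose just before it. get_calibration takes no time and is no camera call.
- job_done(): hands the job in; it is judged then, once.
The state is a dict: "time": time; "q": joint angles; "qd": joint speeds; "joint_efforts": joint torques, N m; "ee_pos": TCP position; "tcp_rot": TCP orientation; "wrist_force": force on the tool from outside, world axes, zero at the start; "torque": the same for the moment, N m; "opening": finger opening in m; "grasp_force": force on a finger pad.
Only numpy, scipy, OpenCV 4.12 (cv2) and the standard library are available. Lean on these libraries where they do the work, as an engineer would, in place of code of your own. Each camera call takes 0.05 s, during which the arm holds its last target. There are 200 camera calls.

## Working session

There is one attempt and no reset: what is moved stays moved. The work goes in short steps, Python scripts to look and compute and a tool call to move; the robot and the scene stay as the last step left them, time stands still between calls to the robot, and variables do not carry over. Pictures are saved under pics/ and viewed, at most 14 in all, crops included, and the job is handed in when it is done.

Besides the shell and the picture viewer there is one more tool, called after "Emit:" as name(argument=value, ...) on one line, values as JSON. servo_tool: Moves the arm, as the interface text tells. Its arguments: {"type":"object","properties":{"moves":{"type":"array","items":{"type":"array","items":{"type":"number"}}},"claw":{"type":"number"},"force":{"type":"number"}},"required":["moves"]}

```bash
ls; mkdir -p pics; cat > h.py <<'E'
from workcell import *
import numpy as np, cv2
from scipy.spatial.transform import Rotation as R
def cam(name):
    c=get_calibration(name); K=np.array([[c['fx'],0,c['cx']],[0,c['fy'],c['cy']],[0,0,1.]])
    d=np.array([c['k1'],0,0,0,0.])
    if 'rvec' in c:
        Rm=R.from_rotvec(np.ravel(c['rvec'])).as_matrix(); t=np.ravel(c['tvec'])
        return K,d,Rm.T,-Rm.T@t
    o=get_obs(); T=np.eye(4); T[:3,:3]=R.from_euler('xyz',o['tcp_rot'],degrees=True).as_matrix(); T[:3,3]=o['ee_pos']
    M=T@np.array(c['tool_from_camera']); return K,d,M[:3,:3],M[:3,3]
def ray(C,uv,z):
    K,d,Rw,p=C; n=cv2.undistortPoints(np.array(uv,float).reshape(-1,1,2),K,d).reshape(-1,2)
    v=np.c_[n,np.ones(len(n))]@Rw.T
    return p+v*((z-p[2])/v[:,2])[:,None]
def proj(C,P):
    K,d,Rw,p=C; q=(np.atleast_2d(P)-p)@Rw
    return cv2.projectPoints(q,np.zeros(3),np.zeros(3),K,d)[0].reshape(-1,2)
def snap(name,fn):
    im=camera(name); cv2.imwrite('pics/'+fn,im[:,:,::-1]); return im
E
python3 - <<'E'
from h import *
o=get_obs(); print(o)
for n in ['scene','top','wrist']:
    C=cam(n) ; print(n,C[3],C[2][:,2],C[0][0,0]); im=snap(n,n+'0.png')
E
```

```text
pics
{'time': 0.0, 'q': array([ 6.64634757e+01,  5.01226166e+00,  1.00336564e+01,  9.51000326e+01,
       -1.92972512e-03,  9.00003606e+01]), 'qd': array([-0.02943967, -0.01605319,  0.08157275, -0.02462401,  0.04829131,
       -0.13790326]), 'joint_efforts': array([-1.27082694e-03, -5.20381987e+01,  4.64811015e+01,  1.62423350e-02,
       -1.46847492e-04,  2.85607250e-06]), 'ee_pos': array([0.21954788, 0.50402258, 0.23056479]), 'tcp_rot': array([-1.79921362e+02,  1.93021829e-03,  1.56463118e+02]), 'wrist_force': array([-0.68823401,  0.33313498,  0.12205016]), 'torque': array([-0.01050599,  0.04892312, -0.029064  ]), 'grasp_force': 0.0, 'opening': 0.08566540063595361}
scene [ 0.97926801 -0.51013621  1.13825771] [-0.38559814  0.34939789 -0.85395268] 359.8503071765232
top [ 0.28215912 -0.06072986  1.45546364] [ 0.16788728 -0.01920803 -0.98561905] 442.7656903607996
wrist [0.15132977 0.5347048  0.37186462] [ 0.26530176 -0.11767541 -0.9569574 ] 285.0852542062083
```

View pics/top0.png

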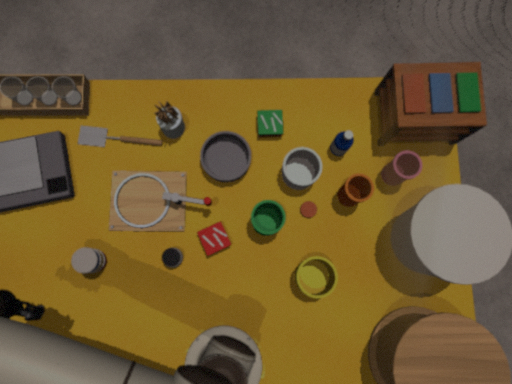

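View pics/scene0.png

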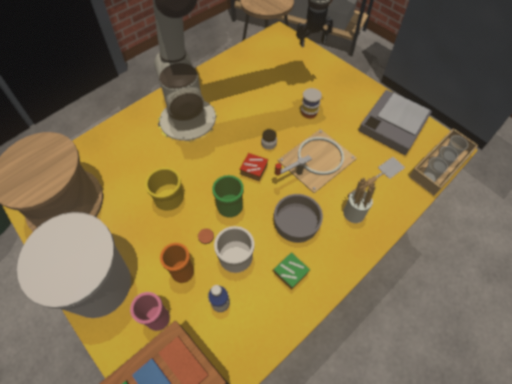

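```bash
cat >> h.py <<'E'
def circ(name,im,box,mask,h,C=None):
    """rays of the mask's outer contour to height h; circle by minEnclosing + LSQ"""
    C=C or cam(name); u0,v0,u1,v1=box; m=np.zeros(mask.shape,np.uint8); m[v0:v1,u0:u1]=mask[v0:v1,u0:u1]
    cs,_=cv2.findContours(m,cv2.RETR_EXTERNAL,cv2.CHAIN_APPROX_NONE); c=max(cs,key=cv2.contourArea)
    hull=cv2.convexHull(c).reshape(-1,2); 
    return ray(C,hull,h)
E
python3 - <<'E'
from h import *
C=cam('top'); S=cam('scene')
for n,t,s,h in [('grey',(226,157),(298,217),.06),('white',(301,168),(235,247),.104),('green',(267,218),(228,190),.122),('orange',(357,189),(176,258),.14),('pink',(406,165),(147,308),.14),('yellow',(316,278),(165,185),.104),('ring',(142,201),(321,156),.02),('knob',(208,202),(277,168),.128),('stick',(170,115),(360,200),.1),('gbox',(270,123),(291,270),.045),('rbox',(214,239),(254,166),.045),('bottle',(344,140),(219,295),.14),('jar',(172,258),(269,136),.06),('coaster',(308,210),(206,236),.012),('stack',(88,261),(311,97),.108),('boardTL',(111,171),(285,165),.008),('boardTR',(187,172),(312,188),.008),('boardBL',(109,231),(320,134),.008),('boardBR',(185,232),(355,155),.008)]:
    print(n,ray(C,[t],h)[0].round(3),ray(S,[s],h)[0].round(3))
im=cv2.imread('pics/top0.png')
cv2.imwrite('pics/c1.png',cv2.resize(im[120:320,95:345],None,fx=3.2,fy=3,interpolation=cv2.INTER_CUBIC)[:600,:800])
print(im[190,357],im[165,405],im[157,226],im[168,301],im[218,267],im[278,316],im[185,345],im[300,50])
E
```

```text
grey [ 0.65  -0.015  0.06 ] [ 0.665 -0.024  0.06 ]
white [ 0.6   -0.251  0.104] [ 0.619 -0.262  0.104]
green [ 0.442 -0.14   0.122] [ 0.455 -0.15   0.122]
orange [ 0.524 -0.413  0.14 ] [ 0.54  -0.422  0.14 ]
pink [ 0.596 -0.566  0.14 ] [ 0.604 -0.572  0.14 ]
yellow [ 0.261 -0.283  0.104] [ 0.283 -0.29   0.104]
ring [0.516 0.261 0.02 ] [0.53  0.254 0.02 ]
knob [0.493 0.038 0.128] [0.505 0.03  0.128]
stick [0.779 0.161 0.1  ] [0.775 0.159 0.1  ]
gbox [ 0.769 -0.162  0.045] [ 0.777 -0.169  0.045]
rbox [0.387 0.026 0.045] [0.401 0.017 0.045]
bottle [ 0.678 -0.382  0.14 ] [ 0.71  -0.399  0.14 ]
jar [0.329 0.155 0.06 ] [0.343 0.15  0.06 ]
coaster [ 0.48  -0.282  0.012] [ 0.489 -0.287  0.012]
stack [0.323 0.395 0.108] [0.338 0.39  0.108]
boardTL [0.62  0.368 0.008] [0.459 0.127 0.008]
boardTR [0.614 0.117 0.008] [0.602 0.126 0.008]
boardBL [0.421 0.367 0.008] [0.447 0.344 0.008]
boardBR [0.414 0.122 0.008] [0.613 0.367 0.008]
[ 5 33 74] [33 42 65] [87 84 91] [138 145 144] [ 61 108  49] [ 43 134 141] [ 27  67 115] [ 34 109 141]
```

View pics/c1.png

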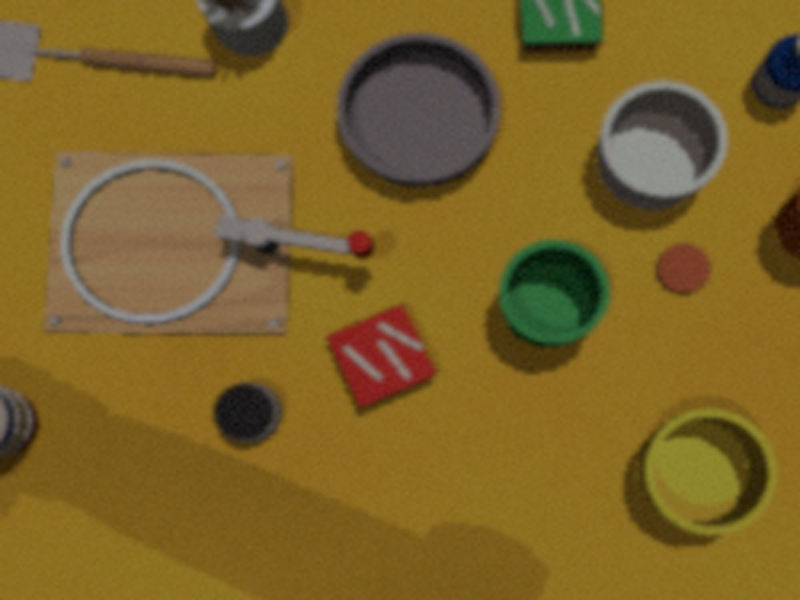

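```bash
cat >> h.py <<'E'
from scipy.optimize import least_squares
TUB=dict(grey=(.06,.083),white=(.104,.062),green=(.122,.053),orange=(.14,.044))
def masks(im):
    H=cv2.cvtColor(cv2.GaussianBlur(im,(3,3),0),cv2.COLOR_RGB2HSV).astype(int); h,s,v=H[...,0],H[...,1],H[...,2]
    return dict(grey=s<90,white=s<90,green=(h>40)&(h<85)&(s>60),orange=((h<14)|(h>174))&(s>150),red=((h<8)|(h>170))&(s>140))
def blob(m,uv,rad):
    """largest blob of m within rad px of uv"""
    w=np.zeros(m.shape,np.uint8); cv2.circle(w,tuple(int(round(a)) for a in uv),int(rad),1,-1)
    w=w*m.astype(np.uint8); cs,_=cv2.findContours(w,cv2.RETR_EXTERNAL,cv2.CHAIN_APPROX_NONE)
    return max(cs,key=cv2.contourArea)
def tub(im,C,n,guess,rad=None,zb=0.):
    """rim centre from the silhouette half turned away from the camera (pure rim edge), known radius"""
    h,ro=TUB[n]; g=np.array([*guess[:2],h+zb]); uv=proj(C,g)[0]
    px=np.linalg.norm(proj(C,g+[0,ro,0])[0]-uv)
    c=blob(masks(im)[n],uv,rad or px*1.5); P=ray(C,cv2.convexHull(c).reshape(-1,2)+0.0,h+zb)[:,:2]
    x=g[:2]
    for _ in range(6):
        a=x-C[3][:2]; a/=np.linalg.norm(a); Q=P[(P-x)@a>-.1*ro]
        f=least_squares(lambda p:np.linalg.norm(Q-p,axis=1)-ro,x,loss='soft_l1',f_scale=.002); x=f.x
    return x,np.sqrt(np.mean((np.linalg.norm(Q-x,axis=1)-ro)**2)),len(Q)
E
cat > m.py <<'E'
from h import *
G=dict(grey=(.655,-.02),white=(.61,-.257),green=(.449,-.145),orange=(.532,-.418))
for cn in ['top','scene']:
    C=cam(cn); im=cv2.imread(f'pics/{cn}0.png')[:,:,::-1].copy(); m=masks(im)
    for n in G: 
        x,e,k=tub(im,C,n,G[n]); print(cn,n,x.round(4),round(e,4),k)
    # ring
    H=cv2.cvtColor(im,cv2.COLOR_RGB2HSV).astype(int); uv=proj(C,[.52,.258,.02])[0]
    pts=np.argwhere((H[...,1]<75)&(H[...,2]>110))[:,::-1]; P=ray(C,pts,.02)[:,:2]
    d=np.linalg.norm(P-[.52,.258],axis=1); P=P[(d<.1)&(d>.07)&(P[:,1]>.20)]
    f=least_squares(lambda p:np.linalg.norm(P-p[:2],axis=1)-p[2],[.52,.258,.085],loss='soft_l1',f_scale=.002); print(cn,'ring',f.x.round(4),len(P))
    uv=proj(C,[.5,.035,.11])[0]; c=blob(m['red'],uv,11); M=cv2.moments(c); k=[M['m10']/M['m00'],M['m01']/M['m00']]
    A=ray(C,[k],.11)[0]; print(cn,'knob px',np.round(k,1),A.round(4),cv2.boundingRect(c))
    globals()[cn]=(C[3],A)
(p,a),(q,b)=top,scene; u=a-p;v=b-q; s=np.linalg.lstsq(np.c_[u,-v],q-p,rcond=None)[0]; print('knob tri',p+u*s[0],q+v*s[1])
E
python3 m.py
```

```text
top grey [ 0.6534 -0.0128] 0.0009 13
top white [ 0.6071 -0.2545] 0.0004 12
top green [ 0.4445 -0.1417] 0.0012 13
top orange [ 0.5258 -0.411 ] 0.004 9
top ring [0.5215 0.2641 0.0856] 402
top knob px [207.  200.8] [0.4994 0.0429 0.11  ] (204, 198, 7, 7)
scene grey [ 0.6619 -0.0202] 0.0017 17
scene white [ 0.6093 -0.2588] 0.0003 14
scene green [ 0.452 -0.148] 0.0016 10
scene orange [ 0.538  -0.4234] 0.0027 13
scene ring [0.5239 0.2582 0.0851] 282
scene knob px [278.1 166.4] [0.494  0.0469 0.11  ] (277, 164, 3, 5)
knob tri [0.49801511 0.04220192 0.11859399] [0.49807532 0.04228397 0.11861003]
```

Emit:
servo_tool(moves=[[0,0,6,0],[27.8,-46.2,6,-1.7],[27.8,-46.2,6,-1.7],[27.8,-46.2,6,-1.7],[27.8,-46.2,6,-1.7],[27.8,-46.2,6,-1.7],[27.8,-46.2,6,-1.7],[27.8,-46.2,6,-1.7],[27.8,-46.2,6,-1.7],[27.8,-46.2,6,-1.7],[27.8,-46.2,6,-1.7],[27.8,-46.2,6,-1.7],[27.8,-46.2,6,-1.7],[27.8,-46.2,6,-1.7],[27.8,-46.2,6,-1.7],[27.8,-46.2,6,-1.7],[27.8,-46.2,6,-1.7],[27.8,-46.2,6,-1.7],[27.8,-46.2,6,-1.7]], claw=0.5)

```text
time: 1.73
ee_pos: [0.4972, 0.0433, 0.2915]
tcp_rot: [180.0, -0.0, 59.3]
wrist_force: [-0.1, -0.4, 0.5]
opening: 0.0426
grasp_force: 0.0
```

```bash
cat > w.py <<'E'
from h import *
import sys
o=get_obs(); print(o['time'],o['ee_pos'].round(4),o['tcp_rot'].round(1),o['q'].round(1),round(o['opening'],4))
C=cam('wrist'); im=snap('wrist',sys.argv[1])
c=blob(masks(im)['red'],proj(C,[.498,.042,.1386])[0],60); print(cv2.boundingRect(c),proj(C,[[.498,.042,.1386],[.498,.042,.1186]]).round())
(x,y),r=cv2.minEnclosingCircle(c); print(x,y,r,ray(C,[[x,y]],.128)[0])
E
python3 w.py w1.png
```

```text
1.7333 [0.4972 0.0433 0.2915] [180.   -0.   59.3] [  5.   -0.2  11.5 101.7   0.  125.7] 0.0426
(194, 179, 41, 50) [[254. 183.]
 [254. 178.]]
207.06976318359375 203.23255920410156 27.072158813476562 [0.4387543  0.04657914 0.128     ]
```

View pics/w1.png

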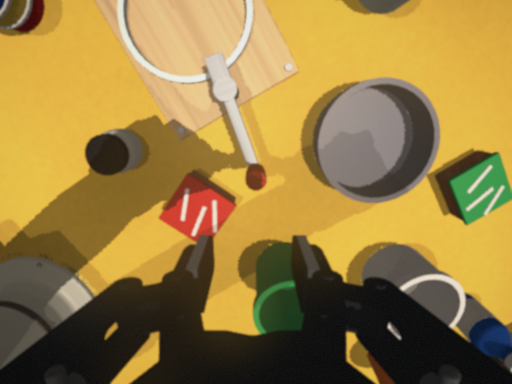

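Emit:
servo_tool(moves=[[0.1,-0.1,-4,0],[0.1,-0.1,-8,0],[0.1,-0.1,-12,0],[0.1,-0.1,-16,0],[0.1,-0.1,-18,0],[0.1,-0.1,-19.3,0],[0.1,-0.1,-19.3,0],[0.1,-0.1,-19.3,0]])

```text
time: 2.45
ee_pos: [0.4982, 0.0419, 0.0984]
tcp_rot: [-180.0, 0.0, 59.2]
wrist_force: [0.6, -0.2, 0.5]
opening: 0.0425
grasp_force: 0.0
```

Emit:
servo_tool(moves=[[0,0,0,0],[0,0,0,0],[0,0,0,0],[0,0,0,0],[0,0,0,0]], claw=0.66)

```text
time: 2.87
ee_pos: [0.4989, 0.0412, 0.0988]
tcp_rot: [180.0, -0.0, 59.1]
wrist_force: [-0.8, -0.2, 0.4]
opening: 0.0291
grasp_force: 0.0
```

```bash
python3 - <<'E'
from h import *
im=snap('wrist','w2.png'); cv2.imwrite('pics/w2c.png',cv2.resize(im[100:384,100:420],None,fx=1.5,fy=1.5)[:,:,::-1])
E
```

```text
(no output)
```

View pics/w2c.png

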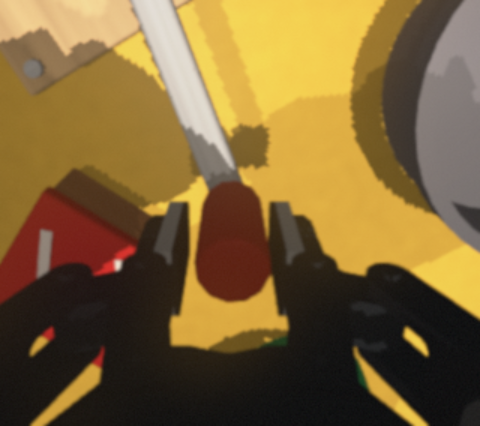

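Emit:
servo_tool(moves=[[-1.2,0.3,0,-0.03],[-2.4,0.8,0,-0.06],[-3.4,1.4,0,-0.09],[-4.4,2.1,0,-0.13],[-5.4,2.9,0,-0.16],[-6.1,3.7,0,-0.2],[-6.9,4.7,0,-0.23],[-7.4,5.8,0,-0.26],[-7.9,6.9,0,-0.29],[-8.2,8,0,-0.32],[-8.4,9.5,0,-0.35],[-8.5,10.4,0,-0.35],[-8.5,11,0,-0.35],[-8.5,11.5,0,-0.35],[-8.5,11.5,0,-0.35],[-8.5,11.5,0,-0.35],[-8.5,11.5,0,-0.35],[-8.5,11.5,0,-0.35]])

```text
time: 4.42
ee_pos: [0.4136, 0.1503, 0.0982]
tcp_rot: [179.4, 0.5, 38.8]
wrist_force: [0.8, -39.2, 6.6]
opening: 0.0292
grasp_force: 15.2
```

```bash
python3 - <<'E'
from h import *
im=snap('top','t1.png'); cv2.imwrite('pics/t1c.png',cv2.resize(im[130:270,60:280],None,fx=3,fy=3)[:,:,::-1])
E
```

```text
(no output)
```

View pics/t1c.png

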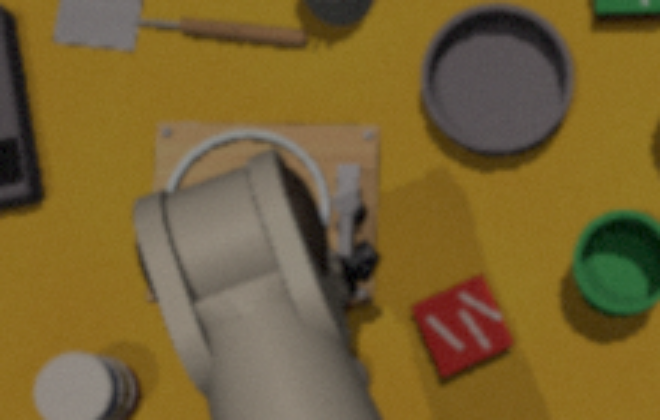

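Emit:
servo_tool(moves=[[0,-0.5,0,0],[0,-0.9,0,0],[0,-0.9,0,0],[0,-0.9,4,0],[0,-0.9,8,0],[0,-0.9,12,0],[0,-0.9,16,0],[0,-0.9,16,0]])

```text
time: 5.13
ee_pos: [0.4152, 0.1483, 0.2659]
tcp_rot: [179.8, -0.6, 39.1]
wrist_force: [1.5, 0.6, 1.3]
opening: 0.029
grasp_force: 0.0
```

Emit:
servo_tool(moves=[[16.1,-16,1,0.9],[16.1,-16,1,0.9],[16.1,-16,1,0.9],[16.1,-16,1,0.9],[16.1,-16,1,0.9],[16.1,-16,1,0.9],[16.1,-16,1,0.9],[16.1,-16,1,0.9],[16.1,-16,1,0.9],[16.1,-16,1,0.9]], claw=0)

```text
time: 5.97
ee_pos: [0.5748, -0.0125, 0.268]
tcp_rot: [-180.0, -0.0, 90.5]
wrist_force: [0.3, 0.2, 0.1]
opening: 0.0856
grasp_force: 0.0
```

```bash
cat > k.py <<'E'
from h import *
import sys
# look with top (+wrist) at a tub: k.py name x y
n,g=sys.argv[1],[float(a) for a in sys.argv[2:4]]
o=get_obs(); print(o['time'],o['ee_pos'].round(4),o['tcp_rot'].round(1),o['q'].round(0))
for cn in ['wrist','top']:
    C=cam(cn); im=camera(cn); cv2.imwrite(f'pics/{n}_{cn}.png',im[:,:,::-1])
    try: x,e,k=tub(im,C,n,g); print(cn,x.round(4),round(e,4),k,'px',proj(C,[*x,TUB[n][0]]).round())
    except Exception as ex: print(cn,ex)
E
python3 k.py grey .6534 -.0128
```

```text
5.9667 [ 0.5748 -0.0125  0.268 ] [-180.    -0.    90.5] [ -1.  10.  19. 100.   0.  88.]
wrist [ 0.6563 -0.0119] 0.0007 26 px [[318. 172.]]
top [0.7   0.007] 0.01 12 px [[219. 142.]]
```

View pics/grey_wrist.png

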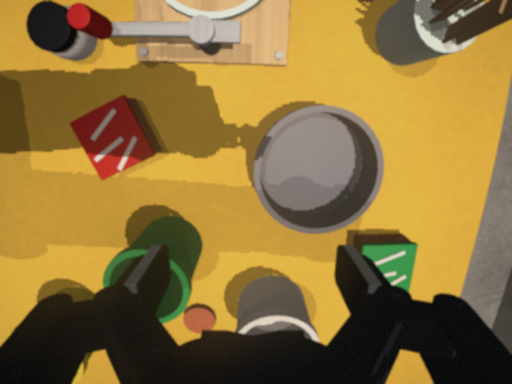

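Emit:
servo_tool(moves=[[0.2,0,-4,0],[0.2,0,-8,0],[0.2,0,-12,0],[0.2,0,-16,0],[0.2,0,-19,0],[0.2,0,-21,0],[0.2,0,-22.7,0],[0.2,0,-22.7,0],[0.2,0,-22.7,0]])

```text
time: 6.82
ee_pos: [0.5761, -0.0124, 0.0412]
tcp_rot: [-179.9, -0.0, 90.6]
wrist_force: [-0.3, -0.5, 0.6]
opening: 0.0852
grasp_force: 0.0
```

Emit:
servo_tool(moves=[[0,0,0,0],[0,0,0,0],[0,0,0,0],[0,0,0,0],[0,0,0,0],[0,0,0,0],[0,0,0,0],[0,0,0,0],[0,0,0,0],[0,0,0,0]], claw=1, force=60)

```text
time: 7.65
ee_pos: [0.577, -0.0129, 0.0418]
tcp_rot: [179.9, 0.0, 90.6]
wrist_force: [0.2, -0.5, 5.3]
opening: 0.0068
grasp_force: 58.9
```

Emit:
servo_tool(moves=[[0,0,3,0],[0,0,6,0],[0,0,9,0],[0,0,11,0],[0,0,11,0],[0,0,11,0]])

```text
time: 8.15
ee_pos: [0.5768, -0.0127, 0.1515]
tcp_rot: [180.0, -0.0, 90.6]
wrist_force: [-0.9, 0.2, -2.4]
opening: 0.0069
grasp_force: 58.4
```

```bash
cat > k2.py <<'E'
from h import *
import sys
# held tub: k2.py name side ; rim circle seen by wrist at rim height zr
n,zr=sys.argv[1],float(sys.argv[2]); o=get_obs(); h,ro=TUB[n]
g=[o['ee_pos'][0]+ro-.004,o['ee_pos'][1]]
print(o['time'],o['ee_pos'].round(4),o['tcp_rot'].round(1),'expected',np.round(g,4))
C=cam('wrist'); im=snap('wrist',n+'_held.png')
print(proj(C,[*g,zr])); x,e,k=tub(im,C,n,g,zb=zr-h); print(x.round(4),round(e,4),k)
E
python3 k2.py grey .171
```

```text
8.15 [ 0.5768 -0.0127  0.1515] [180.   -0.   90.6] expected [ 0.6558 -0.0127]
[[411.16574483 269.74358412]]
[ 0.6867 -0.0429] 0.0 1
```

View pics/grey_held.png

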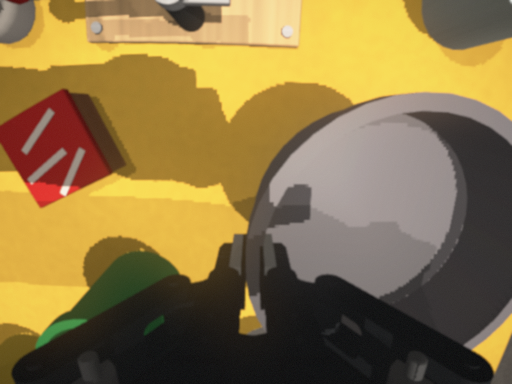

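Emit:
servo_tool(moves=[[0,0,4,0],[-3,3,7,0],[-6,6,7,0],[-9,9,7,0],[-12,11,7,0],[-13.4,12,7,0],[-13.4,12,7,0],[-13.4,12,7,0],[-13.4,12,7,0]])

```text
time: 8.95
ee_pos: [0.4426, 0.1071, 0.22]
tcp_rot: [-179.9, 0.0, 90.6]
wrist_force: [0.5, 1.2, -1.8]
opening: 0.0067
grasp_force: 58.9
```

```bash
python3 - <<'E'
from h import *
o=get_obs();print(o['ee_pos'],o['tcp_rot'])
C=cam('wrist'); im=snap('wrist','ring.png')
H=cv2.cvtColor(im,cv2.COLOR_RGB2HSV).astype(int)
m=(H[...,1]<60)&(H[...,2]>150)
pts=np.argwhere(m)[:,::-1]; P=ray(C,pts,.02)[:,:2]
d=np.linalg.norm(P-[.522,.2635],axis=1); k=(d<.1)&(d>.07)&(P[:,1]>.21)&(pts[:,1]<250); P=P[k]
f=least_squares(lambda p:np.linalg.norm(P-p[:2],axis=1)-p[2],[.522,.2635,.085],loss='soft_l1',f_scale=.002); print(f.x,len(P),np.median(abs(f.fun)),P.min(0),P.max(0))
cv2.imwrite('pics/ringm.png',m*255)
E
```

```text
[0.44262675 0.10706436 0.22003614] [-1.79909653e+02  3.14939230e-02  9.05916733e+01]
[0.52190007 0.26214329 0.08528593] 1545 0.0023602722792550046 [0.43221418 0.21000608] [0.61192018 0.30244694][ WARN:0@2.216] global loadsave.cpp:1063 imwrite_ Unsupported depth image for selected encoder is fallbacked to CV_8U.
```

View pics/ring.png

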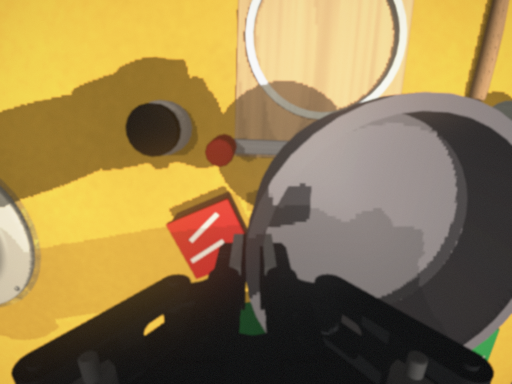

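Emit:
servo_tool(moves=[[0,4,0,0],[0,8,0,0],[0,12,0,0],[0,15.5,0,0],[0,15.5,0,0],[0,15.5,-3,0],[0,15.5,-6,0],[0,15.5,-9,0],[0,15.5,-11,0],[0,15.5,-13,0],[0,15.5,-14.5,0],[0,15.5,-15.5,0],[0,15.5,-16.2,0],[0,15.5,-16.7,0],[0,15.5,-16.7,0],[0,15.5,-16.7,0]])

```text
time: 10.33
ee_pos: [0.443, 0.2622, 0.0548]
tcp_rot: [180.0, -0.0, 90.6]
wrist_force: [0.2, -0.7, -2.0]
opening: 0.0072
grasp_force: 59.6
```

Emit:
servo_tool(moves=[[0,0,-0.2,0],[0,0,-0.4,0],[0,0,-0.4,0],[0,0,-0.4,0]])

```text
time: 10.67
ee_pos: [0.4428, 0.2624, 0.0506]
tcp_rot: [180.0, -0.0, 90.6]
wrist_force: [0.5, 0.4, -0.7]
opening: 0.0067
grasp_force: 59.6
```

Emit:
servo_tool(moves=[[0,0,0,0],[0,0,0,0],[0,0,0,0],[0,0,0,0],[0,0,0,0],[0,0,0,0],[0,0,0,0],[0,0,0,0]], claw=0)

```text
time: 11.33
ee_pos: [0.4426, 0.2622, 0.0503]
tcp_rot: [180.0, 0.0, 90.6]
wrist_force: [-0.4, 0.6, 0.6]
opening: 0.0853
grasp_force: 0.0
```

Emit:
servo_tool(moves=[[0,0,4,0],[0,0,8,0],[0,0,12,0],[0,0,16,0],[0,0,20,0],[0,0,24,0],[0,-4,24,0],[2,-8,24,0],[4,-12,24,0],[6,-16,24,0],[8,-20,24,0],[10,-24,24,0],[10,-28,24,0],[10,-32,24,0],[10,-36,24,0],[10,-40,24,0],[10,-40,24,0]])

```text
time: 12.75
ee_pos: [0.5421, -0.1431, 0.2896]
tcp_rot: [-180.0, 0.1, 90.3]
wrist_force: [0.4, 0.7, -0.3]
opening: 0.0852
grasp_force: 0.0
```

```bash
python3 - <<'E'
from h import *
o=get_obs();print(o['ee_pos'],o['tcp_rot'],o['q'])
C=cam('top'); im=snap('top','t2.png'); print(tub(im,C,'grey',(.522,.263),zb=.008))
for n,g in dict(white=(.607,-.2545),green=(.4445,-.1417),orange=(.5258,-.411)).items():
    try: print(n,tub(im,C,n,g))
    except Exception as e: print(n,e)
cv2.imwrite('pics/t2c.png',cv2.resize(im[110:270,80:420],None,fx=2.3,fy=2.3)[:,:,::-1])
W=cam('wrist'); im=snap('wrist','w3.png')
print('w',tub(im,W,'white',(.607,-.2545)))
E
```

```text
[ 0.54214481 -0.14305442  0.28964742] [-1.79950432e+02  6.92871622e-02  9.03304466e+01] [-1.47410250e+01  8.34942704e+00  2.03636451e+01  1.02044064e+02
 -7.97925919e-02  7.49285791e+01]
(array([0.51992198, 0.2648283 ]), np.float64(0.001911594127149886), 17)
white (array([ 0.64144321, -0.25293714]), np.float64(0.0037978750805146167), 10)
green max() iterable argument is empty
orange (array([ 0.52449275, -0.41194745]), np.float64(0.0034359859977333034), 10)
w (array([ 0.63147906, -0.29170446]), np.float64(0.002546475918978808), 11)
```

View pics/t2c.png

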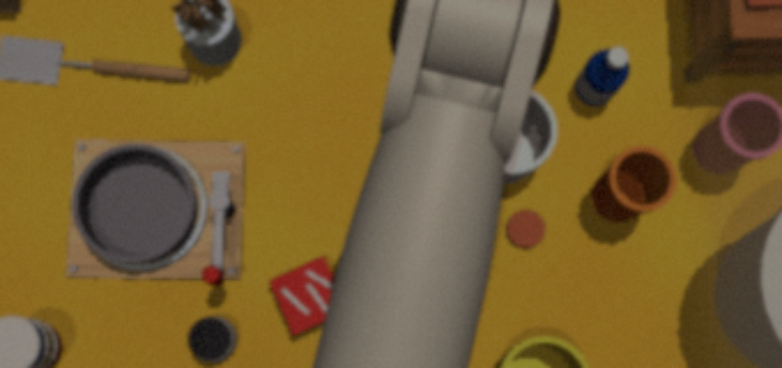

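Emit:
servo_tool(moves=[[1,-4,0,0],[1,-8,0,0],[1,-12,0,0],[1,-16,0,0],[1,-20,0,0],[1,-23,0,0],[1,-23,0,0],[1,-23,0,0]])

```text
time: 13.52
ee_pos: [0.5531, -0.3679, 0.2892]
tcp_rot: [-179.9, -0.1, 90.5]
wrist_force: [0.8, 1.7, 0.5]
opening: 0.0851
grasp_force: 0.0
```

```bash
python3 k.py white .607 -.2545; python3 - <<'E'
from h import *
o=get_obs(); print(o['q'].round(1))
W=cam('wrist'); im=cv2.imread('pics/white_wrist.png')[:,:,::-1].copy()
print(tub(im,W,'green',(.4445,-.1417)))
E
```

```text
13.5167 [ 0.5531 -0.3679  0.2892] [-1.799e+02 -1.000e-01  9.050e+01] [-34.  25.  41. 106.   0.  56.]
wrist [ 0.6079 -0.2562] 0.0002 28 px [[305.  75.]]
top [ 0.6071 -0.2546] 0.0004 12 px [[302. 166.]]
[-33.5  24.6  40.6 106.    0.   55.8]
(array([ 0.4445, -0.1417]), np.float64(nan), 0)
  return _methods._mean(a, axis=axis, dtype=dtype,
  ret = ret.dtype.type(ret / rcount)
```

View pics/white_wrist.png

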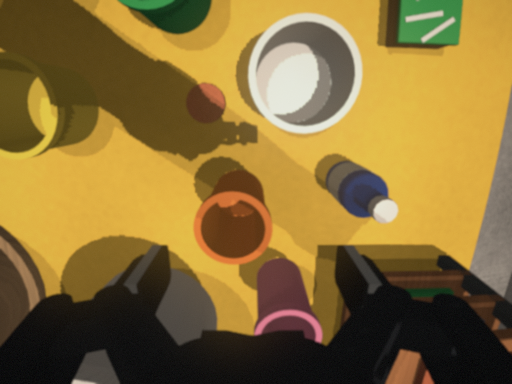

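Emit:
servo_tool(moves=[[-0.3,4,0,0],[-0.3,8,0,0],[-0.3,11.3,0,0],[-0.3,11.3,0,0],[-0.3,11.3,-4,0],[-0.3,11.3,-8,0],[-0.3,11.3,-12,0],[-0.3,11.3,-16,0],[-0.3,11.3,-18,0],[-0.3,11.3,-19.4,0],[-0.3,11.3,-20.2,0],[-0.3,11.3,-20.2,0],[-0.3,11.3,-20.2,0]])

```text
time: 14.7
ee_pos: [0.55, -0.254, 0.0894]
tcp_rot: [179.9, 0.0, 90.6]
wrist_force: [0.6, 0.8, 0.2]
opening: 0.0854
grasp_force: 0.0
```

Emit:
servo_tool(moves=[[0,0,0,0],[0,0,0,0],[0,0,0,0],[0,0,0,0],[0,0,0,0],[0,0,0,0],[0,0,0,0],[0,0,0,0],[0,0,0,0],[0,0,0,0]], claw=1)

```text
time: 15.53
ee_pos: [0.5499, -0.2549, 0.0886]
tcp_rot: [180.0, 0.0, 90.6]
wrist_force: [0.9, -0.6, 2.9]
opening: 0.0071
grasp_force: 56.8
```

Emit:
servo_tool(moves=[[0,0,3,0],[0,0,6,0],[0,0,10,0],[0,0,14,0],[0,0,17,0],[0,0,17,0],[0,0,17,0]])

```text
time: 16.12
ee_pos: [0.5501, -0.2551, 0.2597]
tcp_rot: [179.9, 0.1, 90.6]
wrist_force: [0.4, -0.3, -2.0]
opening: 0.0066
grasp_force: 56.8
```

Emit:
servo_tool(moves=[[-8.6,51.7,0,0],[-8.6,51.7,0,0],[-8.6,51.7,0,0],[-8.6,51.7,0,0],[-8.6,51.7,0,0],[-8.6,51.7,0,0],[-8.6,51.7,0,0],[-8.6,51.7,0,0],[-8.6,51.7,0,0],[-8.6,51.7,0,0],[-8.6,51.7,0,0],[-8.6,51.7,0,0],[-8.6,51.7,0,0],[-8.6,51.7,0,0],[-8.6,51.7,0,0],[-8.6,51.7,0,0],[-8.6,51.7,0,0],[-8.6,51.7,0,0]])

```text
time: 17.62
ee_pos: [0.4639, 0.2611, 0.258]
tcp_rot: [-180.0, 0.0, 90.5]
wrist_force: [-0.4, -0.8, -1.4]
opening: 0.0067
grasp_force: 57.3
```

Emit:
servo_tool(moves=[[0,0,-3,0],[0,0,-6,0],[0,0,-9,0],[0,0,-11,0],[0,0,-13,0],[0,0,-14.4,0],[0,0,-15.2,0],[0,0,-15.6,0],[0,0,-15.6,0],[0,0,-15.6,0]])

```text
time: 18.45
ee_pos: [0.4641, 0.2621, 0.1032]
tcp_rot: [179.9, -0.0, 90.5]
wrist_force: [0.4, -0.3, -2.2]
opening: 0.0068
grasp_force: 57.3
```

Emit:
servo_tool(moves=[[0,0,-0.2,0],[0,0,-0.3,0],[0,0,-0.3,0],[0,0,-0.3,0]])

```text
time: 18.78
ee_pos: [0.4641, 0.2623, 0.1007]
tcp_rot: [179.9, -0.0, 90.6]
wrist_force: [-1.2, -3.2, 6.1]
opening: 0.0067
grasp_force: 58.3
```

Emit:
servo_tool(moves=[[0,0,0,0],[0,0,0,0],[0,0,0,0],[0,0,0,0],[0,0,0,0],[0,0,0,0],[0,0,0,0],[0,0,0,0]], claw=0)

```text
time: 19.45
ee_pos: [0.4636, 0.2622, 0.0992]
tcp_rot: [-180.0, 0.0, 90.6]
wrist_force: [-0.0, -0.3, -0.4]
opening: 0.0855
grasp_force: 0.0
```

Emit:
servo_tool(moves=[[0,0,4,0],[0,0,8,0],[0,0,12,0],[0,0,16,0],[0,0,20,0],[-7,-51.5,20,0],[-7,-51.5,20,0],[-7,-51.5,20,0],[-7,-51.5,20,0],[-7,-51.5,20,0],[-7,-51.5,20,0],[-7,-51.5,20,0],[-7,-51.5,20,0],[-7,-51.5,20,0],[-7,-51.5,20,0],[-7,-51.5,20,0],[-7,-51.5,20,0],[-7,-51.5,20,0],[-7,-51.5,20,0],[-7,-51.5,20,0]])

```text
time: 21.12
ee_pos: [0.3933, -0.2536, 0.299]
tcp_rot: [-180.0, -0.0, 90.4]
wrist_force: [-0.0, 0.0, -0.5]
opening: 0.0853
grasp_force: 0.0
```

```bash
python3 k.py green .4445 -.1417; python3 - <<'E'
from h import *
C=cam('top'); im=cv2.imread('pics/green_top.png')[:,:,::-1].copy(); print('white nested',tub(im,C,'white',(.5215,.263),rad=24,zb=.012)); print('orange',tub(im,C,'orange',(.5258,-.411)))
a=cv2.imread('pics/green_top.png')[130:270,70:270]; b=cv2.imread('pics/green_wrist.png')
cv2.imwrite('pics/g.png',np.hstack([cv2.resize(a,(420,294)),cv2.resize(b,(380,294))]))
E
```

```text
21.1167 [ 0.3933 -0.2536  0.299 ] [-180.    -0.    90.4] [-33.  -4.   9. 103.   0.  57.]
wrist [ 0.4457 -0.1438] 0.0006 24 px [[304.  76.]]
top [ 0.4445 -0.1417] 0.0012 13 px [[268. 217.]]
white nested (array([0.52696478, 0.26748383]), np.float64(0.004904555385360412), 12)Traceback (most recent call last):
  File "<stdin>", line 2, in <module>
  File "h.py", line 41, in tub
    c=blob(masks(im)[n],uv,rad or px*1.5); P=ray(C,cv2.convexHull(c).reshape(-1,2)+0.0,h+zb)[:,:2]
  File "h.py", line 36, in blob
    return max(cs,key=cv2.contourArea)
ValueError: max() iterable argument is empty
```

Emit:
servo_tool(moves=[[0.3,4,0,0],[0.3,8,0,0],[0.3,11,0,0],[0.3,11,0,0],[0.3,11,-4,0],[0.3,11,-8,0],[0.3,11,-12,0],[0.3,11,-16,0],[0.3,11,-18,0],[0.3,11,-19.3,0],[0.3,11,-19.3,0],[0.3,11,-19.3,0]])

```text
time: 22.22
ee_pos: [0.3965, -0.142, 0.1065]
tcp_rot: [-180.0, -0.0, 90.7]
wrist_force: [0.5, 0.3, 1.4]
opening: 0.0853
grasp_force: 0.0
```

Emit:
servo_tool(moves=[[0,0,0,0],[0,0,0,0],[0,0,0,0],[0,0,0,0],[0,0,0,0],[0,0,0,0],[0,0,0,0],[0,0,0,0],[0,0,0,0],[0,0,0,0]], claw=1)

```text
time: 23.05
ee_pos: [0.397, -0.1429, 0.1067]
tcp_rot: [179.9, 0.0, 90.6]
wrist_force: [0.9, 0.6, 5.1]
opening: 0.0069
grasp_force: 57.9
```

Emit:
servo_tool(moves=[[0,0,3,0],[0,0,6,0],[0,0,10,0],[0,0,14,0],[0,0,17,0],[0,0,19,0],[0,0,19,0],[0,0,19,0]])

```text
time: 23.72
ee_pos: [0.3968, -0.1429, 0.2963]
tcp_rot: [180.0, 0.0, 90.6]
wrist_force: [-0.1, 0.5, -2.8]
opening: 0.0068
grasp_force: 57.7
```

```bash
python3 - <<'E'
from h import *
T=cam('top'); im=snap('top','t3.png')
a=im[130:270,80:240]; b=im[120:280,280:480]
cv2.imwrite('pics/g.png',np.hstack([cv2.resize(a,(400,350)),cv2.resize(b,(400,350))])[:,:,::-1])
try: print('orange',tub(im,T,'orange',(.5258,-.411),rad=35))
except Exception as e: print(e)
E
```

```text
orange (array([ 0.52505095, -0.41170722]), np.float64(0.0026039267532841624), 10)
```

View pics/g.png

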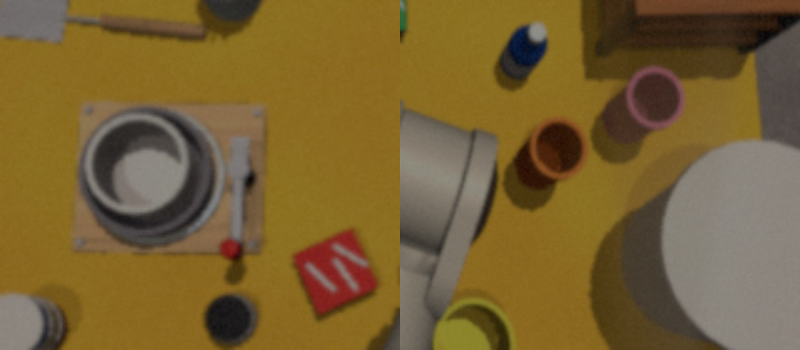

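```bash
python3 - <<'E'
from h import *
T=cam('top'); print(proj(T,[[.5215,.263,.116],[.522,.263,.068]]))
im=cv2.imread('pics/t3.png'); H=cv2.cvtColor(im,cv2.COLOR_BGR2HSV)
m=((H[...,2]>125)&(H[...,1]<60)).astype(np.uint8); w=np.zeros_like(m); cv2.circle(w,(135,196),24,1,-1)
c=max(cv2.findContours(m*w,cv2.RETR_EXTERNAL,cv2.CHAIN_APPROX_NONE)[0],key=cv2.contourArea); e=cv2.fitEllipse(cv2.convexHull(c)); print(e,ray(T,[e[0]],.116))
E
```

```text
[[134.37785643 194.30754478]
 [138.02922458 196.77873786]]
((134.0148162841797, 194.85739135742188), (38.30276870727539, 39.734195709228516), 63.73940658569336) [[0.51981345 0.26404901 0.116     ]]
```

Emit:
servo_tool(moves=[[7.5,40.5,0,0],[7.5,40.5,0,0],[7.5,40.5,0,0],[7.5,40.5,0,0],[7.5,40.5,0,0],[7.5,40.5,0,0],[7.5,40.5,0,0],[7.5,40.5,0,0],[7.5,40.5,0,0],[7.5,40.5,0,0],[7.5,40.5,0,0],[7.5,40.5,0,0],[7.5,40.5,0,0],[7.5,40.5,0,0],[7.5,40.5,0,0]])

```text
time: 25.02
ee_pos: [0.4715, 0.2611, 0.2963]
tcp_rot: [180.0, 0.0, 90.5]
wrist_force: [0.6, -0.2, -1.7]
opening: 0.0072
grasp_force: 59.4
```

Emit:
servo_tool(moves=[[0,0,-3,0],[0,0,-6,0],[0,0,-8,0],[0,0,-10,0],[0,0,-12,0],[0,0,-14,0],[0,0,-15.5,0],[0,0,-16.4,0],[0,0,-16.9,0],[0,0,-16.9,0],[0,0,-16.9,0]])

```text
time: 25.93
ee_pos: [0.4719, 0.2621, 0.1281]
tcp_rot: [179.9, -0.0, 90.5]
wrist_force: [0.2, 0.0, -1.8]
opening: 0.0066
grasp_force: 59.4
```

Emit:
servo_tool(moves=[[0,0,-0.3,0],[0,0,-0.5,0],[0,0,-0.6,0],[0,0,-0.6,0],[0,0,-0.6,0]])

```text
time: 26.35
ee_pos: [0.4721, 0.2629, 0.1228]
tcp_rot: [179.9, -0.1, 90.6]
wrist_force: [-1.8, 0.8, 4.1]
opening: 0.0066
grasp_force: 60.3
```

Emit:
servo_tool(moves=[[0,0,0,0],[0,0,0,0],[0,0,0,0],[0,0,0,0],[0,0,0,0],[0,0,0,0],[0,0,0,0],[0,0,0,0]], claw=0)

```text
time: 27.02
ee_pos: [0.4716, 0.2622, 0.1212]
tcp_rot: [-180.0, 0.0, 90.6]
wrist_force: [0.1, -1.2, 0.1]
opening: 0.0852
grasp_force: 0.0
```

Emit:
servo_tool(moves=[[0,0,4,0],[0,0,8,0],[0,0,12,0],[0,0,16,0],[0,0,17.5,0],[0,-40,17.5,0],[0,-40,17.5,0],[0,-40,17.5,0],[0,-40,17.5,0],[0,-40,17.5,0],[0,-40,17.5,0],[0,-40,17.5,0],[0,-40,17.5,0],[0,-40,17.5,0],[0,-40,17.5,0],[0,-40,17.5,0]])

```text
time: 28.35
ee_pos: [0.4713, -0.1418, 0.2958]
tcp_rot: [-180.0, 0.0, 90.3]
wrist_force: [0.9, 1.0, -0.0]
opening: 0.0855
grasp_force: 0.0
```

Emit:
servo_tool(moves=[[0.8,-35,0,0],[0.8,-35,0,0],[0.8,-35,0,0],[0.8,-35,0,0],[0.8,-35,0,0],[0.8,-35,0,0],[0.8,-35,0,0],[0.8,-35,0,0],[0.8,-35,0,0],[0.8,-35,0,0],[0.8,-35,0,0],[0.8,-35,0,0]])

```text
time: 29.35
ee_pos: [0.48, -0.4869, 0.2964]
tcp_rot: [180.0, -0.0, 90.6]
wrist_force: [0.2, -0.2, -0.3]
opening: 0.0855
grasp_force: 0.0
```

```bash
python3 k.py orange .5258 -.411; python3 - <<'E'
from h import *
T=cam('top'); im=cv2.imread('pics/orange_top.png')
H=cv2.cvtColor(im,cv2.COLOR_BGR2HSV).astype(int); m=(H[...,0]>45)&(H[...,0]<85)&(H[...,1]>60)
c=blob(m,proj(T,[.521,.263,.138])[0],25); e=cv2.fitEllipse(cv2.convexHull(c)); print(e,ray(T,[e[0]],.138),proj(T,[.521,.263,.138]))
a=im[130:270,80:240]; b=cv2.imread('pics/orange_wrist.png')
cv2.imwrite('pics/g2.png',np.hstack([cv2.resize(a,(400,350)),cv2.resize(b,(400,350))]))
E
```

```text
29.35 [ 0.48   -0.4869  0.2964] [180.   -0.   90.6] [-45.  29.  47. 108.   0.  44.]
wrist [ 0.5111 -0.421 ] 0.0065 11 px [[284. 119.]]
top [ 0.5249 -0.415 ] 0.0026 11 px [[358. 189.]]
((132.2930450439453, 194.2705841064453), (35.00009536743164, 36.844573974609375), 88.10704040527344) [[0.5177669  0.26386371 0.138     ]] [[132.61405532 193.20468654]]
```

View pics/g2.png

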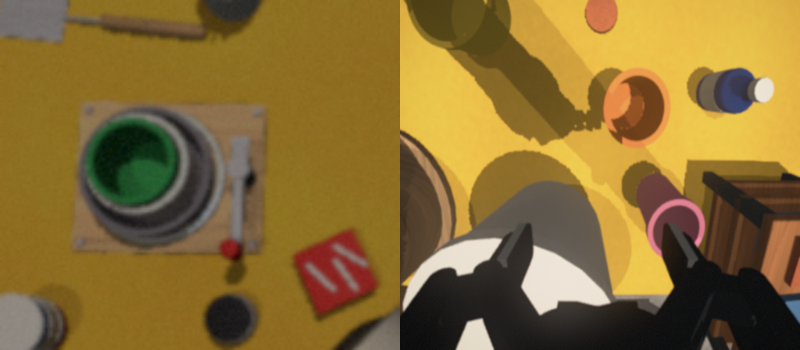

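```bash
python3 - <<'E'
from h import *
W=cam('wrist'); im=cv2.imread('pics/orange_wrist.png'); H=cv2.cvtColor(im,cv2.COLOR_BGR2HSV).astype(int)
print(ray(W,[[303,118],[303-41,118],[303+41,118]],.14).round(4)); print(H[118,258:270].tolist(),H[118,300].tolist(),H[100,220].tolist())
for hm in (15,16,17,18):
    m=(H[...,0]<hm)&(H[...,1]>100)
    c=blob(m,(303,118),50); P=ray(W,cv2.convexHull(c).reshape(-1,2),.14)[:,:2]
    f=least_squares(lambda p:np.linalg.norm(P-p[:2],axis=1)-p[2],[.52,-.415,.044],loss='soft_l1',f_scale=.001); print(hm,f.x.round(4),np.median(abs(f.fun)).round(4))
E
```

```text
[[ 0.5305 -0.4191  0.14  ]
 [ 0.4887 -0.4198  0.14  ]
 [ 0.5726 -0.4183  0.14  ]]
[[19, 183, 120], [16, 183, 138], [13, 179, 185], [12, 178, 225], [12, 176, 232], [13, 175, 233], [13, 176, 232], [12, 175, 232], [12, 175, 232], [12, 176, 232], [12, 175, 232], [13, 176, 232]] [12, 187, 149] [20, 180, 207]
15 [ 0.5273 -0.4221  0.0404] 0.0008
16 [ 0.5298 -0.4206  0.0431] 0.0003
17 [ 0.5299 -0.4204  0.0435] 0.0002
18 [ 0.5299 -0.4204  0.0439] 0.0002
```

Emit:
servo_tool(moves=[[0.9,3.5,0,0],[0.9,6.7,0,0],[0.9,6.7,0,0],[0.9,6.7,0,0],[0.9,6.7,-4,0],[0.9,6.7,-8,0],[0.9,6.7,-11,0],[0.9,6.7,-14,0],[0.9,6.7,-16,0],[0.9,6.7,-17.2,0],[0.9,6.7,-17.2,0],[0.9,6.7,-17.2,0]])

```text
time: 30.45
ee_pos: [0.4888, -0.421, 0.1252]
tcp_rot: [180.0, 0.0, 90.6]
wrist_force: [0.6, -0.5, 0.5]
opening: 0.0855
grasp_force: 0.0
```

Emit:
servo_tool(moves=[[0,0,0,0],[0,0,0,0],[0,0,0,0],[0,0,0,0],[0,0,0,0],[0,0,0,0],[0,0,0,0],[0,0,0,0],[0,0,0,0],[0,0,0,0]], claw=1)

```text
time: 31.28
ee_pos: [0.4889, -0.4208, 0.1247]
tcp_rot: [180.0, 0.0, 90.6]
wrist_force: [0.6, 0.4, 4.8]
opening: 0.0078
grasp_force: 55.9
```

Emit:
servo_tool(moves=[[0,0,3,0],[0,0,6,0],[0,0,10,0],[0,0,14,0],[0,0,17,0],[0,0,19,0],[0,0,19,0],[0,0,19,0]])

```text
time: 31.95
ee_pos: [0.4889, -0.4211, 0.3144]
tcp_rot: [180.0, 0.0, 90.6]
wrist_force: [0.6, 0.4, -2.3]
opening: 0.0079
grasp_force: 55.9
```

Emit:
servo_tool(moves=[[-0.8,68.2,0,0],[-0.8,68.2,0,0],[-0.8,68.2,0,0],[-0.8,68.2,0,0],[-0.8,68.2,0,0],[-0.8,68.2,0,0],[-0.8,68.2,0,0],[-0.8,68.2,0,0],[-0.8,68.2,0,0],[-0.8,68.2,0,0],[-0.8,68.2,0,0],[-0.8,68.2,0,0],[-0.8,68.2,0,0],[-0.8,68.2,0,0],[-0.8,68.2,0,0],[-0.8,68.2,0,0],[-0.8,68.2,0,0],[-0.8,68.2,0,0],[-0.8,68.2,0,0],[-0.8,68.2,0,0]])

```text
time: 33.62
ee_pos: [0.4803, 0.2606, 0.3129]
tcp_rot: [-179.9, 0.1, 90.6]
wrist_force: [0.7, 0.3, -0.5]
opening: 0.008
grasp_force: 56.6
```

Emit:
servo_tool(moves=[[0,0,0,0],[0,0,-3,0],[0,0,-6,0],[0,0,-8,0],[0,0,-10,0],[0,0,-12,0],[0,0,-14,0],[0,0,-15.5,0],[0,0,-16.3,0],[0,0,-16.8,0],[0,0,-16.8,0],[0,0,-16.8,0]])

```text
time: 34.62
ee_pos: [0.481, 0.261, 0.1471]
tcp_rot: [179.9, -0.0, 90.5]
wrist_force: [0.8, -0.0, -1.6]
opening: 0.008
grasp_force: 56.6
```

Emit:
servo_tool(moves=[[0,0,-0.2,0],[0,0,-0.3,0],[0,0,-0.3,0],[0,0,-0.3,0]])

```text
time: 34.95
ee_pos: [0.4812, 0.2614, 0.1448]
tcp_rot: [179.9, -0.0, 90.6]
wrist_force: [-1.0, -1.8, 6.4]
opening: 0.0078
grasp_force: 57.4
```

Emit:
servo_tool(moves=[[0,0,0,0],[0,0,0,0],[0,0,0,0],[0,0,0,0],[0,0,0,0],[0,0,0,0],[0,0,0,0],[0,0,0,0]], claw=0)

```text
time: 35.62
ee_pos: [0.4806, 0.2612, 0.1433]
tcp_rot: [-180.0, 0.0, 90.6]
wrist_force: [-0.2, -0.4, -0.7]
opening: 0.0856
grasp_force: 0.0
```

Emit:
servo_tool(moves=[[0,0,4,0],[0,0,8,0],[0,0,12,0],[0,0,16,0],[-1,-4,16,-0.12],[-3,-8,16,-0.24],[-4,-12,16,-0.36],[-5,-16,16,-0.48],[-6,-20,16,-0.6],[-6.7,-23,16,-0.72],[-6.7,-23,16,-0.84],[-6.7,-23,16,-0.9],[-6.7,-23,16,-0.9],[-6.7,-23,16,-0.9]])

```text
time: 36.78
ee_pos: [0.4136, 0.0312, 0.3034]
tcp_rot: [180.0, -0.0, 39.1]
wrist_force: [-0.3, -0.3, 0.5]
opening: 0.0854
grasp_force: 0.0
```

```bash
python3 - <<'E'
from h import *
o=get_obs();print(o['ee_pos'],o['tcp_rot'],o['q'].round(0))
T=cam('top'); im=snap('top','t5.png'); W=cam('wrist'); iw=snap('wrist','w5.png')
for C,i in((T,im),(W,iw)):
    uv=proj(C,[.4136,.148,.115])[0]; c=blob(masks(i)['red'],uv,14 if C is T else 45); M=cv2.moments(c); k=[M['m10']/M['m00'],M['m01']/M['m00']]; print(uv,k,ray(C,[k],.118),cv2.contourArea(c))
H=cv2.cvtColor(im,cv2.COLOR_RGB2HSV).astype(int); uv=proj(T,[.52,.2635,.16])[0]; print('expected',uv)
m=(H[...,0]<17)&(H[...,1]>120); c=blob(m,uv,25); e=cv2.fitEllipse(cv2.convexHull(c)); print(e,ray(T,[e[0]],.16))
cv2.imwrite('pics/g3.png',np.hstack([cv2.resize(im[130:270,80:240],(400,350)),cv2.resize(iw,(400,350))])[:,:,::-1])
E
```

```text
[0.41363202 0.03116984 0.30337207] [ 1.79993174e+02 -1.13795596e-02  3.91264231e+01] [  4. -11.   3. 104.   0. 145.]Traceback (most recent call last):
  File "<stdin>", line 5, in <module>
  File "h.py", line 36, in blob
    return max(cs,key=cv2.contourArea)
ValueError: max() iterable argument is empty
```

```bash
python3 - <<'E'
from h import *
W=cam('wrist'); i=cv2.imread('pics/w5.png')[:,:,::-1].copy()
uv=proj(W,[.4136,.148,.115])[0]; c=blob(masks(i)['red'],uv,40); M=cv2.moments(c); k=[M['m10']/M['m00'],M['m01']/M['m00']]; print(uv,k,ray(W,[k],.118),cv2.boundingRect(c))
T=cam('top'); im=cv2.imread('pics/t5.png')[:,:,::-1].copy()
H=cv2.cvtColor(im,cv2.COLOR_RGB2HSV).astype(int); uv=proj(T,[.52,.2635,.16])[0]; print('expected',uv)
m=(H[...,0]<17)&(H[...,1]>120); c=blob(m,uv,25); e=cv2.fitEllipse(cv2.convexHull(c)); print(e,ray(T,[e[0]],.16))
E
```

```text
[172.49197468 110.7054074 ] [171.0824029771398, 110.44231791600212] [[0.41336977 0.14877723 0.118     ]] (161, 101, 21, 20)
expected [130.6146189  192.23405473]
((131.79055786132812, 192.7476348876953), (29.334115982055664, 30.228727340698242), 78.30552673339844) [[0.51841399 0.26003106 0.16      ]]
```

Emit:
servo_tool(moves=[[0,4,0,0],[0,8,0,0],[0,11.6,0,0],[0,11.6,0,0],[0,11.6,0,0],[0,11.6,-4,0],[0,11.6,-8,0],[0,11.6,-12,0],[0,11.6,-16,0],[0,11.6,-19,0],[0,11.6,-20.5,0],[0,11.6,-20.5,0],[0,11.6,-20.5,0]], claw=0.5)

```text
time: 37.97
ee_pos: [0.4134, 0.1465, 0.0984]
tcp_rot: [-180.0, 0.1, 39.0]
wrist_force: [0.2, -0.1, 0.4]
opening: 0.0424
grasp_force: 0.0
```

Emit:
servo_tool(moves=[[0,0,0,0],[0,0,0,0],[0,0,0,0],[0,0,0,0],[0,0,0,0]], claw=0.66)

```text
time: 38.38
ee_pos: [0.4139, 0.1474, 0.0989]
tcp_rot: [180.0, -0.1, 39.0]
wrist_force: [-0.5, -0.4, 0.3]
opening: 0.029
grasp_force: 0.0
```

Emit:
servo_tool(moves=[[0,-1.1,0,0.03],[0.2,-2.5,0,0.06],[0.6,-3.7,0,0.09],[1,-4.8,0,0.12],[1.6,-5.9,0,0.15],[2.3,-6.9,0,0.18],[3.1,-7.7,0,0.21],[4,-8.5,0,0.24],[5,-9.2,0,0.27],[6,-9.7,0,0.3],[7.2,-10.2,0,0.33],[8.3,-10.5,0,0.35],[9.3,-10.7,0,0.35],[10.1,-10.8,0,0.35],[10.1,-10.8,0,0.35],[10.1,-10.8,0,0.35]])

```text
time: 39.72
ee_pos: [0.5148, 0.0394, 0.0982]
tcp_rot: [-180.0, 0.0, 59.0]
wrist_force: [0.6, -0.3, -0.1]
opening: 0.0289
grasp_force: 0.0
```

Emit:
servo_tool(moves=[[0.3,0,0,0],[0.5,0,0,0],[0.5,0,0,0],[0.5,0,0,0]])

```text
time: 40.05
ee_pos: [0.5197, 0.0394, 0.0984]
tcp_rot: [180.0, -0.0, 59.1]
wrist_force: [0.7, -0.2, -0.7]
opening: 0.029
grasp_force: 0.0
```

Emit:
servo_tool(moves=[[0.2,0,0,0],[0.4,0,0,0],[0.4,0,0,0],[0.4,0,0,0]])

```text
time: 40.38
ee_pos: [0.5202, 0.0395, 0.098]
tcp_rot: [-179.6, 0.2, 59.1]
wrist_force: [-19.1, 0.5, 9.5]
opening: 0.0288
grasp_force: 8.5
```

Emit:
servo_tool(moves=[[-0.4,0,0,0],[-0.5,0,0,0],[-0.5,0,0,0],[-0.5,0,4,0],[-0.5,0,8,0],[-0.5,0,12,0],[-0.5,0,16,0],[-0.5,-4,19,0],[-0.5,-8,19,0],[-0.5,-12,19,0],[-0.5,-16,19,0],[-0.5,-16,19,0],[-0.5,-16,19,0]])

```text
time: 41.47
ee_pos: [0.5187, -0.123, 0.2881]
tcp_rot: [180.0, 0.0, 58.8]
wrist_force: [0.8, 0.3, 0.0]
opening: 0.0289
grasp_force: 0.0
```

```bash
python3 - <<'E'
from h import *
o=get_obs();print(o['time'],o['ee_pos'],o['wrist_force'])
T=cam('top'); im=snap('top','t6.png'); iw=camera('scene')
uv=proj(T,[.5164,.04,.118])[0]; c=blob(masks(im)['red'],uv,11); M=cv2.moments(c); k=[M['m10']/M['m00'],M['m01']/M['m00']]; K=ray(T,[k],.118)[0]; print(uv,k,K)
print('handle az',np.degrees(np.arctan2(K[1]-.1455,K[0]-.5185)))
H=cv2.cvtColor(im,cv2.COLOR_RGB2HSV).astype(int); m=(H[...,0]<17)&(H[...,1]>120); c=blob(m,proj(T,[.52,.2635,.16])[0],20); e=cv2.fitEllipse(cv2.convexHull(c)); print(e,ray(T,[e[0]],.16))
cv2.imwrite('pics/g4.png',np.hstack([cv2.resize(im[130:270,80:240],(400,350)),cv2.resize(iw[80:240,230:410],(400,350))])[:,:,::-1])
E
```

```text
41.4667 [ 0.51871823 -0.12297968  0.28807028] [0.83839243 0.27369321 0.01255878]
[207.73730715 194.84060117] [207.50980392156862, 195.4640522875817] [0.51447339 0.04069662 0.118     ]
handle az -92.20025672708987
((131.64405822753906, 192.80726623535156), (29.37129783630371, 29.856088638305664), 73.37629699707031) [[0.51824113 0.26045314 0.16      ]]
```

View pics/g4.png

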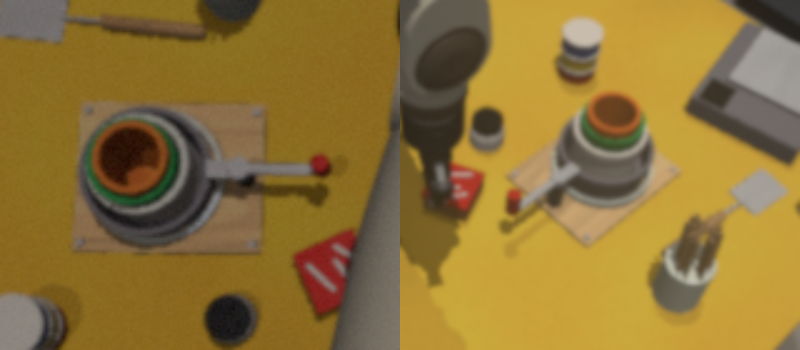

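The views show all the tubs nested upright: the orange tub's rim is at about (130,158) in the left panel. The handle lies straight out, with the tongue over the grey rim at (215,168) and the knob at (320,165).

```bash
python3 -c "
from workcell import *
print(job_done())"
```

```text
the job is handed in; nothing more can be done
None
```

I handed the job in at about 41 s: the grey, white, green and orange tubs are nested in the cradle (blue was absent), the lock is back at its end stop, and no bystander was touched; the judge's verdict was not shown.

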